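# Start the lock screw at the bottom of the heating block's well

## Task

Fix the vial heating block to its base: take the long bar-headed lock screw from the screw stand and lower it upright, its bar along the block's long side, to the bottom of the deep well in the middle of the block. Then start its thread with a quarter turn clockwise (seen from above), until the bar lies across the block, and let go, leaving the screw standing fully home in the well.

Things in the scene. Friction and masses are not known exactly. Their poses are not given: they have to be found in the camera images.
- lock_screw_bar (a point): Centre of the head bar (the grip) of the lock screw, longest of three steel screws upright in the grey stand, any hole. Bar 46 mm along own x, 12 thick (y), 26 high; z up the axis. Below: 18 mm rod, then, 110 mm under this point, the end of a blade foot 12 mm high, 19 wide along x, 5 thick. 0.11 to 0.22 kg. The other two are 43 mm or more shorter, one barred, one round-headed.
- stand: Grey fixed screw stand, 64 mm (x) by 190 (y), 42 high; origin under its centre. Three round 20 mm holes at y = -60, 0 and 60 mm, 36 mm deep to a floor 6 mm above the table, so the standing lock screw's bar centre is 116 mm above the table. Lift a screw straight up 40 mm or more to free it.
- well_mouth (a point): Centre of the well's mouth in the top of the fixed aluminium block (180 mm along x, 110 along y, top 90 mm above table). Mouth 46 mm, narrowing in 10 mm to a 26 mm bore. Floor 65 mm down with 10 mm high dogs at its +y and -y sides: the blade passes only with the bar along x (either way round, within 20 degrees). Home: bar centre 45 mm above this point. Vials near it stand 12 mm proud of the top.
- sleeve (a joint): Turn of the captive threaded sleeve with the two dogs, the well's floor: 0 to 1.3 rad, clockwise from above, starting at 0 to 0.1. The screw's blade first turns freely by up to about 0.8 rad, then carries the sleeve round against 0.05 N m of friction: a quarter turn of the screw from along the block leaves it at 0.75 to 1.05. It stays where left and cannot go below 0.
Things that resemble listed ones, but are neither listed nor needed, are in the scene too. Leave any purple or turquoise look-alike of the part that bears well_mouth alone.

How it is judged:
By the outcome, as a careful person would: the job done as asked, in the order asked, and still so for the second after the job is handed in, with the robot touching nothing.
It also fails if it takes over 51 s, if anything falls off the work surface, if the arm or the gripper's body presses on something with over 40 N, if the wrist force passes 120 N, or if a joint passes its speed limit or range.

## Robot

A 7-joint arm with a two-finger parallel gripper is mounted at the origin on the work surface. World frame = base frame: x ahead of the robot, y to its left, z up, the work surface at z = 0. Lengths are in m, angles in rad, forces in N, time in s.
With the tool pointing down it reaches from about 0.4 to 0.9 m from the base axis. Payload 5.5 kg.
Tool frame: the origin (TCP) lies where the fingers leave the gripper's body, on its centre line; the fingertips stand 73 mm ahead of it and the grasp point (between the pads) lies 54 mm ahead of it; z points along the fingers, y is the direction in which the jaws open and shut (so a half turn about z gives the same grasp; the last joint's range is limited). The gripper opens to 85 mm and grips with 20 to 120 N. Pads are 22 mm wide; open, the fingers measure 114 mm over their backs; the gripper's body (76 mm by 85 mm) begins 54 mm behind the grasp point. The pads swing forward as they close: fully open they stand 13 mm farther back than shut.
Start: joints at [1.537, 0.501, -0.427, 1.55, 0.221, 1.138, -0.21], TCP at [0.19, -0.622, 0.304] pointing down, gripper open.
Joint ranges: [-2.88, 2.88], [-0.31, 2.03], [-1.54, 1.56], [0.2, 2.42], [-1.41, 4.55], [0.19, 2.02], [-2.57, 2.57]. Speed limits (rad/s): [2.57, 2.57, 3.14, 3.14, 3.14, 3.14, 3.14].

## Interface

Orientations are given as a unit quaternion [x, y, z, w].
In Python, from station import get_state, snapshot, get_calibration, job_done gives the robot as it stands.
- The arm moves only by the shell command python3 -m inch 'ROWS' [FORCE]. ROWS is JSON, a list of rows, each a list of 7 numbers: the shift along the tool's x, y, z in units of 30 mm (1.0 is 30 mm), then the turn, a rotation vector about the tool's x, y, z in units of 5 degrees (1.0 is 5 degrees), then the closure in counts, from 0 (fully open) to 255 (shut). A call has 1 to 12 rows; each row shifts and turns the pose as measured when the row begins, along the tool's axes as they then stand; what a row does not reach is not made up. A row lasts 1/12 s, in which the tool goes at most 41.7 mm and 7.16 degrees, less where a joint would pass 70% of its speed; a pose out of reach is approached as far as the arm can. A call is refused whole if a number of a shift passes 1 or a number of a turn 1, either way. A call with a gripper value outside its range is refused whole. The fingers move at their own pace and stop on an object; FORCE is the grip in N (left out, the last holds). Time passes only in rows, so rows that do not move let the fingers close. It gives the time, the measured TCP pose, the force and the opening at its end, in the units of the state.
- get_state(): the state, without advancing time (a new reading comes with each control period).
- snapshot(name): name is "side" or "top" or "wrist"; returns the picture (384x512x3 uint8, blue, green, red); there is no depth.
- get_calibration(name): a dict with "fx", "fy", "cx", "cy" (pixels), "view" (4x4, takes a point from world to camera coordinates); the wrist camera has in their place "mount" (4x4, takes a point from camera to tool coordinates, whose origin is the TCP and whose axes are the flange's). Camera axes: x right, y up, looking along -z (the intrinsics and any distortion apply to the point x, -y, -z); pixel columns grow to the right and rows downward; lengths in m; the calibration is good to about 2 mm. A picture is of the moment at which its call begins: read the wrist's pose just before it. get_calibration takes no time and is no camera call.
- job_done(): hands the job in, once; it reports no verdict.
The state is a dict: "time": time; "q": joint angles; "dq": joint speeds; "joint_efforts": joint torques, N m; "position": TCP position; "tcp_rot": TCP orientation; "force": force on the tool from outside, world axes, zero at the start; "wrist_torque": the same for the moment, N m; "grip_width": finger opening in m.
Only numpy, scipy, OpenCV 4.12 (cv2) and the standard library are available. Lean on these libraries where they do the work, as an engineer would, in place of code of your own. Each camera call takes 0.05 s, during which the arm holds its last target. There are 200 camera calls.

## Working session

There is one attempt and no reset: what is moved stays moved. The work goes in short steps, Python scripts to look and compute and a shell command to move; the robot and the scene stay as the last step left them, time stands still between calls to the robot, and variables do not carry over. Pictures are saved under pics/ and viewed, about 8 in all and at most 12, crops included, and the job is handed in when it is done.

```bash
ls; mkdir -p pics; cat > h.py <<'E'
import numpy as np, cv2
from station import *
from scipy.spatial.transform import Rotation as R
def ray(cal,u,v,view=None):
    V=np.array(cal["view"]) if view is None else view
    d=np.array([(u-cal["cx"])/cal["fx"],-(v-cal["cy"])/cal["fy"],-1])
    Rm=V[:3,:3]; o=-Rm.T@V[:3,3]; return o,Rm.T@d
def atz(cal,u,v,z,view=None):
    o,d=ray(cal,u,v,view); return o+d*(z-o[2])/d[2]
def proj(cal,p,view=None):
    V=np.array(cal["view"]) if view is None else view
    c=V[:3,:3]@np.array(p)+V[:3,3]
    return cal["cx"]+cal["fx"]*c[0]/-c[2], cal["cy"]+cal["fy"]*c[1]/c[2]
def wview(cal,s):
    T=np.eye(4);T[:3,:3]=R.from_quat(s["tcp_rot"]).as_matrix();T[:3,3]=s["position"]
    return np.linalg.inv(T@np.array(cal["mount"]))
E
python3 - <<'E'
from h import *
for n in("side","top","wrist"):
    c=get_calibration(n);print(n,c)
a=snapshot("side");b=snapshot("top")
cv2.imwrite("pics/side0.png",a);cv2.imwrite("pics/top0.png",b)
print(get_state())
E
```

```text
pics
side {'fx': 489.93872633693815, 'fy': 489.93872633693815, 'cx': 254.10580269635312, 'cy': 190.51261765827863, 'view': array([[-0.73781814, -0.67499162, -0.00327213,  0.24850028],
       [ 0.44056792, -0.4852362 ,  0.75527859, -0.33752903],
       [-0.51139447,  0.55581664,  0.65539572, -1.05488026],
       [ 0.        ,  0.        ,  0.        ,  1.        ]])}
top {'fx': 361.33829388476084, 'fy': 361.33829388476084, 'cx': 252.37205854308658, 'cy': 192.04543952182507, 'view': array([[ 0.01707946, -0.99981891,  0.00839315, -0.1201379 ],
       [ 0.98693595,  0.01820322,  0.16008148, -0.42946631],
       [-0.16020528,  0.00554939,  0.98706812, -1.11301514],
       [ 0.        ,  0.        ,  0.        ,  1.        ]])}
wrist {'fx': 266.34321479258824, 'fy': 266.34321479258824, 'cx': 258.37736490094454, 'cy': 193.8702608911442, 'mount': array([[ 1.88069245e-04,  9.48966660e-01,  3.15376353e-01,
         8.16641010e-02],
       [ 9.99999967e-01, -1.23559093e-04, -2.24543718e-04,
        -7.55954351e-04],
       [-1.74116885e-04,  3.15376384e-01, -9.48966652e-01,
        -7.05843804e-02],
       [ 0.00000000e+00,  0.00000000e+00,  0.00000000e+00,
         1.00000000e+00]])}
{'time': 0.1, 'q': array([ 1.53720951,  0.50175893, -0.42676064,  1.5513673 ,  0.22080263,
        1.13831125, -0.21028351]), 'dq': array([ 1.49706087e-04, -7.59688153e-04, -2.47922373e-03, -2.34771080e-03,
        7.87793514e-05,  1.13214689e-04, -1.16655139e-04]), 'joint_efforts': array([-1.20425972e-02, -5.70809805e+01, -5.83950922e+00, -2.81744671e+01,
        1.03318106e-02,  5.51522811e-03, -1.89281695e-05]), 'position': array([ 0.18987358, -0.62111482,  0.30294669]), 'tcp_rot': array([ 9.89007333e-01,  1.47863753e-01, -1.16140003e-04, -8.90180026e-04]), 'force': array([-0.59018468,  0.10938113, -0.01515946]), 'wrist_torque': array([ 0.03435362, -0.00857835, -0.02959383]), 'grip_width': 0.08523024763373371}
```

View pics/top0.png

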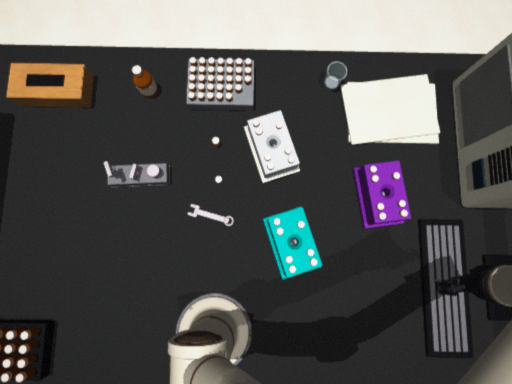

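View pics/side0.png

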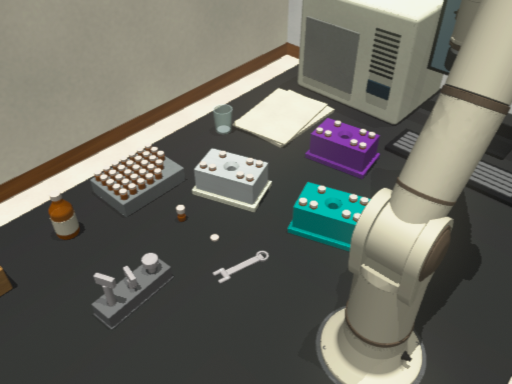

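The top view shows the grey stand at (138,174) with three screws, the aluminium block at (273,145) with its well, and the turquoise (293,242) and purple (385,192) look-alikes. In the side view, the tallest screw is the left one, at (105,283).

Candidates for the screw in the side view are the left bar (105,283, tall), the middle bar (130,277, low) and the round head (150,263). For the block they are grey, turquoise and purple. I'll check the choice in a crop.

```bash
python3 - <<'E'
from h import *
b=cv2.imread("pics/top0.png");a=cv2.imread("pics/side0.png")
f=lambda im,u,v,w,h,k:cv2.resize(im[v:v+h,u:u+w],None,fx=k,fy=k,interpolation=cv2.INTER_CUBIC)
# each tile 400x300
t=[f(b,98,148,80,60,5),f(b,235,100,80,60+30,5)[:,:][:300],f(a,85,240,100,75,4),f(a,185,140,100,75,4)]
cv2.imwrite("pics/c.png",np.vstack([np.hstack(t[:2]),np.hstack(t[2:])]))
E
```

```text
(no output)
```

View pics/c.png

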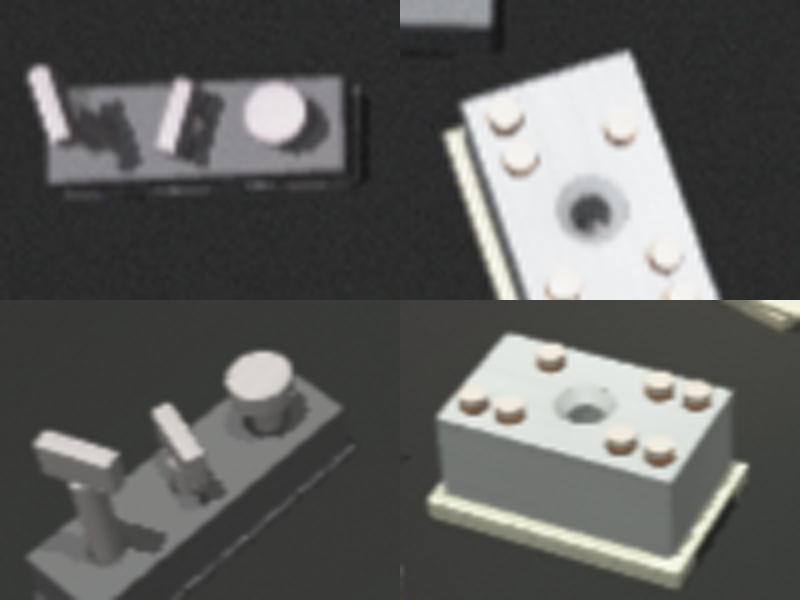

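The crop confirms it. The left screw is the tall, barred one; its bar top is centred near top (107.8,168.7) and side (104.6,276.6). The grey block's well is near top (273.3,141.7) and side (231.6,165.9).

```bash
python3 - <<'E'
from h import *
T=get_calibration("top");S=get_calibration("side")
P=lambda u,v,x0,y0,k:((u+.5)/k-.5+x0,(v+.5)/k-.5+y0)
tt=lambda u,v:P(u,v,98,148,5); tb=lambda u,v:P(u-400,v,235,100,5)
st=lambda u,v:P(u,v-300,85,240,4); sb=lambda u,v:P(u-400,v-300,185,140,4)
def show(n,a,b,z):
    print(n,"top",atz(T,*a,z).round(4),"side",atz(S,*b,z).round(4))
show("bar",tt(50,104),st(79,448),.129)
show("well",tb(592,209),sb(587,404),.09)
e=lambda a,b:np.degrees(np.arctan2(*(b-a)[[1,0]]))
print("bar yaw top",e(atz(T,*tt(38,70),.129),atz(T,*tt(60,138),.129)),"side",e(atz(S,*st(43,433),.129),atz(S,*st(115,460),.129)),e(atz(S,*st(37,436),.129),atz(S,*st(108,465),.129)))
print("blk yaw",e(atz(T,*tb(632,50),.09),atz(T,*tb(718,298),.09)),"side front",e(atz(S,*sb(437,417),.09),atz(S,*sb(668,480),.09)),"back",e(atz(S,*sb(508,333),.09),atz(S,*sb(733,393),.09)))
s=get_state();M=R.from_quat(s["tcp_rot"]).as_matrix();print(s["position"],M.round(3))
E
```

```text
bar top [0.4788 0.3141 0.129 ] side [0.478  0.3156 0.129 ]
well top [ 0.5826 -0.1733  0.09  ] side [ 0.5818 -0.1727  0.09  ]
bar yaw top -158.25560024466014 side -160.86771000065073 -162.43223798949035
blk yaw -161.40525052198075 side front -160.57841846493818 back -161.46430585297625
[ 0.18987358 -0.62111482  0.30294669] [[ 0.956  0.292 -0.   ]
 [ 0.292 -0.956  0.002]
 [ 0.    -0.002 -1.   ]]
```

The bar and the block both sit at about 19° yaw (mod 180), and the tool is at 17°, so I only need to translate for now. Moving out and around the base first.

```bash
python3 -m inch '[[1,-0.5,0,0,0,0,0],[1,-0.5,0,0,0,0,0],[1,-0.5,0,0,0,0,0],[1,-0.5,0,0,0,0,0],[1,-0.5,0,0,0,0,0],[1,-0.5,0,0,0,0,0],[1,-0.5,0,0,0,0,0],[1,-0.5,0,0,0,0,0],[1,-0.5,0,0,0,0,0],[1,-0.5,0,0,0,0,0],[1,-0.5,0,0,0,0,0],[1,-0.5,0,0,0,0,0]]'; python3 -c "
from h import *
s=get_state();print(s['time'],s['position'],s['q'].round(2))"
```

```text
time: 1.1
position: [0.4824, -0.3411, 0.2949]
tcp_rot: [0.991, 0.137, -0.005, -0.004]
force: [0.4, -0.4, -0.2]
grip_width: 0.0854
1.1 [ 0.48240718 -0.34110358  0.29494269] [ 0.99  0.43 -0.55  1.7   0.25  1.09 -0.93]
```

q7 moves opposite to what I assumed: clockwise decreases it, and it would run out of range at the well. I'll use the half-turned grasp, which means about 183° counter-clockwise.

```bash
python3 -m inch '[[0,0,0,0,0,-1,0],[0,0,0,0,0,-1,0],[0,0,0,0,0,-1,0],[0,0,0,0,0,-1,0],[0,0,0,0,0,-1,0],[0,0,0,0,0,-1,0],[0,0,0,0,0,-1,0],[0,0,0,0,0,-1,0],[0,0,0,0,0,-1,0],[0,0,0,0,0,-1,0],[0,0,0,0,0,-1,0],[0,0,0,0,0,-1,0]]'; cat > st.py <<'E'
from h import *
import sys
s=get_state();r=R.from_quat(s['tcp_rot']);M=r.as_matrix()
print('t',round(s['time'],2),'p',s['position'].round(4),'q',s['q'].round(2),'xyaw',np.degrees(np.arctan2(M[1,0],M[0,0])).round(2),'tilt',(M[:,2]*57.3).round(2)[:2],'F',s['force'].round(1),'Mz',s['wrist_torque'].round(2),'w',s['grip_width'].round(4))
if len(sys.argv)>4:
    x,y,z,yaw=map(float,sys.argv[1:5])
    print('shift units',(M.T@(np.array([x,y,z])-s['position'])/.03).round(3))
    Rt=R.from_euler('z',yaw,degrees=True)*R.from_euler('x',180,degrees=True)
    print('turn units',(np.degrees((r.inv()*Rt).as_rotvec())/5).round(2))
E
python3 st.py
```

```text
time: 2.1
position: [0.4895, -0.3255, 0.2902]
tcp_rot: [0.767, 0.641, -0.0, -0.012]
force: [-0.1, -0.2, 0.4]
grip_width: 0.0855Traceback (most recent call last):
  File "st.py", line 4, in <module>
    print('t',round(s['time'],2),'p',s['position'].round(4),'q',s['q'].round(2),'xyaw',np.degrees(np.arctan2(M[1,0],M[0,0])).round(2),'tilt',(M[:,2]*57.3).round(2)[:2],'F',s['force'].round(1),'Mz',s['wrist_torque'].round(2),'w',s['grip_width'].round(4))
                                                                                                                                                                                                                                    ^^^^^^^^^^^^^^^^^^^^^
AttributeError: 'float' object has no attribute 'round'
```

```bash
sed -i "s/s\['grip_width'\].round(4)/round(s['grip_width'],4)/" st.py; python3 -m inch '[[0,0,0,0,0,-1,0],[0,0,0,0,0,-1,0],[0,0,0,0,0,-1,0],[0,0,0,0,0,-1,0],[0,0,0,0,0,-1,0],[0,0,0,0,0,-1,0],[0,0,0,0,0,-1,0],[0,0,0,0,0,-1,0],[0,0,0,0,0,-1,0],[0,0,0,0,0,-1,0],[0,0,0,0,0,-1,0],[0,0,0,0,0,-1,0]]' ; python3 -m inch '[[0,0,0,0,0,-1,0],[0,0,0,0,0,-1,0],[0,0,0,0,0,-1,0],[0,0,0,0,0,-1,0],[0,0,0,0,0,-1,0],[0,0,0,0,0,-1,0],[0,0,0,0,0,-1,0],[0,0,0,0,0,-1,0],[0,0,0,0,0,-1,0],[0,0,0,0,0,-1,0]]'; python3 st.py 0.4784 0.3148 0.26 199
```

```text
time: 3.1
position: [0.4853, -0.3252, 0.2845]
tcp_rot: [0.319, 0.948, 0.007, -0.015]
force: [-0.2, -0.3, -0.1]
grip_width: 0.0854
time: 3.93
position: [0.4817, -0.3258, 0.2797]
tcp_rot: [-0.133, 0.991, 0.016, -0.014]
force: [0.4, 0.0, 0.1]
grip_width: 0.0854
t 3.93 p [ 0.4817 -0.3258  0.2797] q [ 1.38  0.73 -1.23  1.71  0.69  1.28  1.83] xyaw -164.71 tilt [-1.86  1.58] F [0.4 0.  0.1] Mz [-0.01 -0.03  0.03] w 0.0854
shift units [-5.538 20.596  1.245]
turn units [ 0.41 -0.26 -0.75]
```

```bash
python3 -m inch '[[-0.26,0.98,0,0.4,-0.26,0.7,0],[-0.26,0.98,0,0,0,0,0],[-0.26,0.98,0,0,0,0,0],[-0.26,0.98,0,0,0,0,0],[-0.26,0.98,0,0,0,0,0],[-0.26,0.98,0,0,0,0,0],[-0.26,0.98,0,0,0,0,0],[-0.26,0.98,0,0,0,0,0],[-0.26,0.98,0,0,0,0,0],[-0.26,0.98,0,0,0,0,0]]' ; python3 st.py 0.4784 0.3148 0.26 199
```

```text
time: 4.77
position: [0.4937, -0.0217, 0.2742]
tcp_rot: [-0.094, 0.996, 0.002, -0.004]
force: [1.3, -0.0, 0.1]
grip_width: 0.0854
t 4.77 p [ 0.4937 -0.0217  0.2742] q [ 0.99  0.55 -1.28  1.94  0.59  1.11  1.22] xyaw -169.22 tilt [-0.48  0.16] F [ 1.3 -0.   0.1] Mz [ 0.02 -0.02  0.01] w 0.0854
shift units [-1.601 11.112  0.509]
turn units [ 0.06 -0.08 -1.64]
```

```bash
python3 -m inch '[[-0.16,1,0,0,0,-0.8,0],[-0.2,1,0,0,0,-0.8,0],[-0.26,0.98,0,0,0,0,0],[-0.26,0.98,0,0,0,0,0],[-0.26,0.98,0,0,0,0,0],[-0.26,0.98,0,0,0,0,0],[-0.26,0.98,0,0,0,0,0],[-0.26,0.98,0,0,0,0,0],[-0.26,0.98,0,0,0,0,0],[-0.26,0.98,0,0,0,0,0],[-0.1,0.4,0,0,0,0,0]]' ; python3 st.py 0.4784 0.3148 0.26 199
```

```text
time: 5.68
position: [0.4671, 0.3102, 0.272]
tcp_rot: [-0.166, 0.986, 0.002, -0.006]
force: [-0.3, 1.6, 0.9]
grip_width: 0.0851
t 5.68 p [0.4671 0.3102 0.272 ] q [ 0.22  0.64 -1.17  1.79  0.63  1.16  0.75] xyaw -160.85 tilt [-0.76  0.09] F [-0.3  1.6  0.9] Mz [-0.02  0.02  0.01] w 0.0851
shift units [-0.411  0.02   0.394]
turn units [ 0.07 -0.14  0.03]
```

```bash
python3 -m inch '[[-0.4,0.02,0.4,0.07,-0.14,0.03,0],[0,0,0.8,0,0,0,0],[0,0,0,0,0,0,0]]' ; python3 st.py 0.4784 0.3148 0.17 199; python3 - <<'E'
from h import *
W=get_calibration("wrist");s=get_state();im=snapshot("wrist");v=wview(W,s)
for p in([.4784,.3148,.129],[.4784+.0217,.3148+.0075,.129],[.4784-.0217,.3148-.0075,.129]):
    u=proj(W,p,v);print(u);cv2.circle(im,tuple(int(round(x)) for x in u),2,(0,0,255),-1)
cv2.imwrite("pics/w1.png",im)
E
```

```text
time: 5.93
position: [0.4759, 0.3214, 0.2354]
tcp_rot: [-0.169, 0.986, 0.001, 0.001]
force: [-0.8, -0.9, -1.0]
grip_width: 0.0853
t 5.93 p [0.4759 0.3214 0.2354] q [ 0.16  0.69 -1.12  1.8   0.69  1.11  0.71] xyaw -160.51 tilt [0.07 0.18] F [-0.8 -0.9 -1. ] Mz [-0.1   0.03 -0.07] w 0.0853
shift units [-1.000e-03 -2.410e-01  2.179e+00]
turn units [0.03 0.02 0.1 ]
(np.float64(247.2753741073625), np.float64(222.07473245136845))
(np.float64(247.44728045513304), np.float64(249.96157508648974))
(np.float64(247.08999206732327), np.float64(192.00184773827908))
```

View pics/w1.png

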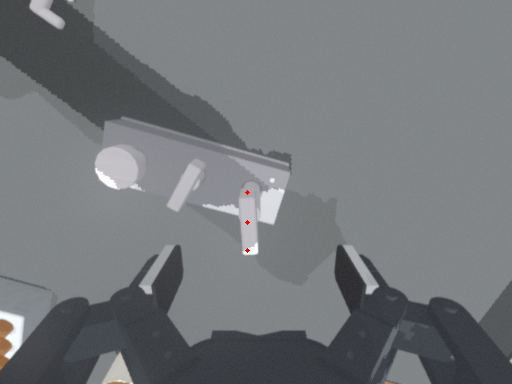

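The wrist view shows the tall bar's top face running from about (247,195) to (250,253). The projected points lie on it within about 2 px, so I'll descend and grip.

```bash
python3 -m inch '[[0,-0.2,0.5,0,0,0.1,0],[0,0,0.6,0,0,0,0],[0,0,0.5,0,0,0,0],[0,0,0.3,0,0,0,0],[0,0,0,0,0,0,0]]' ; python3 st.py 0.4784 0.3148 0.17 199
```

```text
time: 6.4
position: [0.4812, 0.315, 0.1803]
tcp_rot: [-0.163, 0.987, 0.002, 0.004]
force: [-0.5, -0.6, -0.8]
grip_width: 0.0856
t 6.4 p [0.4812 0.315  0.1803] q [ 0.13  0.75 -1.05  1.83  0.77  1.02  0.66] xyaw -161.28 tilt [0.36 0.33] F [-0.5 -0.6 -0.8] Mz [-0.01  0.03  0.02] w 0.0856
shift units [0.093 0.023 0.342]
turn units [ 0.04  0.09 -0.06]
```

```bash
python3 -m inch '[[0.1,0.02,0.37,0.04,0.09,0,0],[0,0,0,0,0,0,130],[0,0,0,0,0,0,200],[0,0,0,0,0,0,255],[0,0,0,0,0,0,255],[0,0,0,0,0,0,255],[0,0,0,0,0,0,255],[0,0,0,0,0,0,255],[0,0,0,0,0,0,255]]' 60; python3 st.py 0.4784 0.3148 0.17 199
```

```text
time: 7.15
position: [0.4792, 0.315, 0.1707]
tcp_rot: [-0.162, 0.987, 0.0, 0.001]
force: [-0.3, -0.3, -1.7]
grip_width: 0.0144
t 7.15 p [0.4792 0.315  0.1707] q [ 0.12  0.76 -1.04  1.84  0.78  1.01  0.65] xyaw -161.36 tilt [0.12 0.05] F [-0.3 -0.3 -1.7] Mz [ 0.01  0.07 -0.02] w 0.0144
shift units [0.028 0.004 0.024]
turn units [ 0.    0.03 -0.07]
```

```bash
python3 -m inch '[[0,0,0,0,0,0,255],[0,0,0,0,0,0,255],[0,0,-0.5,0,0,0,255],[0,0,-0.8,0,0,0,255],[0,0,-0.8,0,0,0,255],[0,0,-0.8,0,0,0,255],[0,0,-0.8,0,0,0,255],[0,0,-0.8,0,0,0,255],[0,0,-0.8,0,0,0,255],[0,0,-0.4,0,0,0,255],[0,0,0,0,0,0,255]]'; python3 st.py 0.582 -0.173 0.34 199;python3 - <<'E'
from h import *
a=snapshot("side");W=get_calibration("wrist");w=snapshot("wrist")
cv2.imwrite("pics/l.png",np.hstack([cv2.resize(a[150:350,40:240],(400,400),interpolation=cv2.INTER_CUBIC),w[84:,130:380]][:1]+[cv2.resize(w[84:384,130:380],(334,400))]))
E
```

```text
time: 8.07
position: [0.476, 0.3153, 0.3546]
tcp_rot: [-0.164, 0.986, 0.0, -0.001]
force: [0.1, -0.4, -0.7]
grip_width: 0.0141
t 8.07 p [0.476  0.3153 0.3546] q [ 0.25  0.57 -1.24  1.68  0.55  1.3   0.81] xyaw -161.07 tilt [-0.1   0.01] F [ 0.1 -0.4 -0.7] Mz [0.03 0.02 0.04] w 0.0141
shift units [  1.936 -16.544   0.477]
turn units [ 0.01 -0.02 -0.01]
```

View pics/l.png

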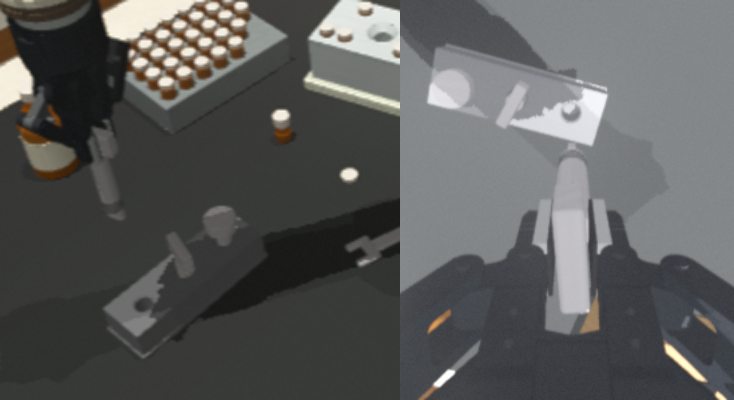

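The screw is out of the stand and held by its bar. Moving to the well.

```bash
python3 -m inch '[[0.05,-0.4,0,0,0,0,255],[0.1,-0.8,0,0,0,0,255],[0.1,-0.9,0,0,0,0,255],[0.1,-0.9,0,0,0,0,255],[0.1,-0.9,0,0,0,0,255],[0.1,-0.9,0,0,0,0,255],[0.1,-0.9,0,0,0,0,255],[0.1,-0.9,0,0,0,0,255],[0.1,-0.9,0,0,0,0,255],[0.1,-0.9,0,0,0,0,255]]'; python3 st.py 0.582 -0.173 0.34 199
```

```text
time: 9.0
position: [0.5231, 0.0595, 0.3344]
tcp_rot: [-0.173, 0.985, -0.0, -0.015]
force: [0.0, -0.5, -1.7]
grip_width: 0.0144
t 9.0 p [0.5231 0.0595 0.3344] q [ 0.81  0.56 -1.31  1.79  0.56  1.28  1.26] xyaw -160.03 tilt [-1.71 -0.31] F [ 0.  -0.5 -1.7] Mz [ 0.01 -0.04  0.05] w 0.0144
shift units [ 0.806 -7.952 -0.203]
turn units [ 0.06 -0.34  0.19]
```

```bash
python3 -m inch '[[0.1,-0.9,0,0.06,-0.34,0.19,255],[0.1,-0.9,0,0,0,0,255],[0.1,-0.9,0,0,0,0,255],[0.1,-0.9,0,0,0,0,255],[0.1,-0.9,0,0,0,0,255],[0.1,-0.9,0,0,0,0,255],[0.1,-0.9,0,0,0,0,255],[0.1,-0.9,0,0,0,0,255],[0,-0.4,0,0,0,0,255],[0,0,0,0,0,0,255]]'; python3 st.py 0.582 -0.173 0.34 199
```

```text
time: 9.83
position: [0.5665, -0.1862, 0.3113]
tcp_rot: [-0.16, 0.987, 0.004, -0.015]
force: [0.2, 0.2, -1.7]
grip_width: 0.0145
t 9.83 p [ 0.5665 -0.1862  0.3113] q [ 1.09  0.7  -1.23  1.65  0.67  1.32  1.63] xyaw -161.56 tilt [-1.75  0.19] F [ 0.2  0.2 -1.7] Mz [ 0.01 -0.03 -0.04] w 0.0145
shift units [-0.601  0.266 -0.971]
turn units [ 0.15 -0.32 -0.11]
```

```bash
python3 -m inch '[[-0.5,0.25,0,0.15,-0.32,-0.1,255],[-0.1,0.02,0,0,0,0,255],[0,0,0,0,0,0,255]]'; python3 st.py 0.582 -0.173 0.31 199; python3 - <<'E'
from h import *
a=snapshot("side");b=snapshot("top");s=get_state();w=snapshot("wrist")
for n,i in(("side1",a),("top1",b),("w2",w)):cv2.imwrite(f"pics/{n}.png",i)
S=get_calibration("side")
print("predicted tip",proj(S,s["position"]-[0,0,.164]),"axis at bar",proj(S,s["position"]-[0,0,.054]),"mouth",proj(S,[.582,-.173,.09]))
f=lambda im,u,v,w,h,k:cv2.resize(im[v:v+h,u:u+w],None,fx=k,fy=k,interpolation=cv2.INTER_CUBIC)
cv2.imwrite("pics/c2.png",np.hstack([f(a,182,65,100,150,4),cv2.resize(w[84:384,130:380],(400,480))[:600] if 0 else cv2.copyMakeBorder(cv2.resize(w[84:384,130:380],(400,480)),0,120,0,0,0)]))
E
```

```text
time: 10.08
position: [0.579, -0.171, 0.3067]
tcp_rot: [-0.164, 0.986, 0.002, -0.003]
force: [0.2, -0.3, -1.4]
grip_width: 0.0141
t 10.08 p [ 0.579  -0.171   0.3067] q [ 1.06  0.71 -1.23  1.65  0.69  1.3   1.61] xyaw -161.08 tilt [-0.36  0.21] F [ 0.2 -0.3 -1.4] Mz [-0.04  0.01 -0.04] w 0.0141
shift units [-0.072 -0.094 -0.11 ]
turn units [ 0.06 -0.06 -0.02]
predicted tip (np.float64(230.9217627040737), np.float64(151.18257693591676)) axis at bar (np.float64(229.47798448846638), np.float64(117.1620669478322)) mouth (np.float64(231.39043396170118), np.float64(165.550905380376))
```

View pics/c2.png

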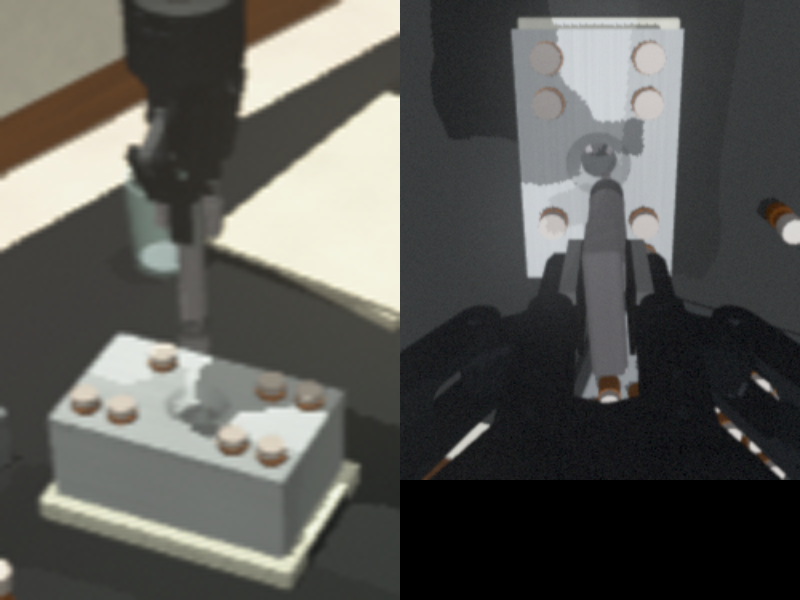

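In the side crop the tip is at about (230.4,151.2) px against a predicted (230.9,151.2). The screw hangs straight, and the mouth is at the expected place, so I'll descend in stages.

```bash
python3 -m inch '[[-0.07,-0.09,0.2,0.06,-0.06,0,255],[0,0,0.4,0,0,0,255],[0,0,0.4,0,0,0,255],[0,0,0.3,0,0,0,255],[0,0,0,0,0,0,255]]'; python3 st.py 0.5822 -0.173 0.1897 198.8
```

```text
time: 10.65
position: [0.5815, -0.1729, 0.2648]
tcp_rot: [-0.165, 0.986, -0.001, 0.0]
force: [-0.6, 0.8, -1.2]
grip_width: 0.014
t 10.65 p [ 0.5815 -0.1729  0.2648] q [ 1.04  0.75 -1.19  1.69  0.74  1.23  1.58] xyaw -161.02 tilt [ 0.06 -0.14] F [-0.6  0.8 -1.2] Mz [-0.01  0.02  0.06] w 0.014
shift units [-0.019 -0.004  2.503]
turn units [-0.03  0.    0.04]
```

```bash
python3 -m inch '[[0,0,0.4,0,0,0,255],[0,0,0.4,0,0,0,255],[0,0,0.4,0,0,0,255],[0,0,0.2,0,0,0,255],[0,0,0,0,0,0,255]]'; python3 st.py 0.5822 -0.173 0.1897 198.8
```

```text
time: 11.07
position: [0.5806, -0.1733, 0.2164]
tcp_rot: [-0.165, 0.986, -0.001, -0.001]
force: [-0.1, 0.5, -1.5]
grip_width: 0.0141
t 11.07 p [ 0.5806 -0.1733  0.2164] q [ 1.02  0.8  -1.14  1.73  0.79  1.16  1.54] xyaw -161.04 tilt [-0.09 -0.08] F [-0.1  0.5 -1.5] Mz [-0.02  0.05 -0.03] w 0.0141
shift units [-0.056 -0.009  0.891]
turn units [-0.01 -0.02  0.03]
```

```bash
python3 -m inch '[[-0.05,0,0.3,0,0,0,255],[0,0,0.3,0,0,0,255],[0,0,0.12,0,0,0,255],[0,0,0,0,0,0,255]]'; python3 st.py 0.5822 -0.173 0.1897 198.8;  python3 -m inch '[[0,0,0.1,0,0,0,255],[0,0,0,0,0,0,255]]'; python3 st.py 0.5822 -0.173 0.1897 198.8
```

```text
time: 11.4
position: [0.5824, -0.1727, 0.1924]
tcp_rot: [-0.165, 0.986, -0.0, -0.001]
force: [0.2, 0.2, -2.0]
grip_width: 0.0143
t 11.4 p [ 0.5824 -0.1727  0.1924] q [ 1.    0.82 -1.11  1.74  0.82  1.13  1.52] xyaw -161.05 tilt [-0.08 -0.06] F [ 0.2  0.2 -2. ] Mz [-0.05 -0.06  0.  ] w 0.0143
shift units [ 0.009 -0.008  0.091]
turn units [-0.01 -0.02  0.03]
time: 11.57
position: [0.583, -0.1725, 0.1897]
tcp_rot: [-0.165, 0.986, -0.0, -0.0]
force: [-0.8, 0.2, -1.6]
grip_width: 0.0141
t 11.57 p [ 0.583  -0.1725  0.1897] q [ 1.    0.83 -1.11  1.74  0.82  1.12  1.52] xyaw -161.04 tilt [-0.01 -0.05] F [-0.8  0.2 -1.6] Mz [ 0.    0.02 -0.02] w 0.0141
shift units [ 0.03  -0.007  0.   ]
turn units [-0.01 -0.01  0.03]
```

```bash
python3 -m inch '[[0.03,0,0.05,0,0,0,255],[0,0,0,0,0,0,255]]'; python3 st.py;  python3 -m inch '[[0,0,0.05,0,0,0,255],[0,0,0,0,0,0,255]]';python3 st.py
```

```text
time: 11.73
position: [0.5833, -0.1724, 0.1897]
tcp_rot: [-0.165, 0.986, -0.001, 0.001]
force: [-0.3, 0.0, -2.2]
grip_width: 0.014
t 11.73 p [ 0.5833 -0.1724  0.1897] q [ 1.    0.83 -1.11  1.74  0.82  1.12  1.52] xyaw -161.03 tilt [ 0.16 -0.07] F [-0.3  0.  -2.2] Mz [ 0.07  0.03 -0.05] w 0.014
time: 11.9
position: [0.5842, -0.1723, 0.1896]
tcp_rot: [-0.165, 0.986, -0.001, 0.003]
force: [-0.7, 0.6, -1.5]
grip_width: 0.0139
t 11.9 p [ 0.5842 -0.1723  0.1896] q [ 1.    0.83 -1.11  1.74  0.83  1.12  1.52] xyaw -161.02 tilt [ 0.31 -0.1 ] F [-0.7  0.6 -1.5] Mz [0.   0.02 0.06] w 0.0139
```

```bash
python3 -m inch '[[0.06,0.01,0.12,0,-0.06,0,255],[0,0,0,0,0,0,255]]'; python3 st.py 0.5822 -0.173 0.1897 198.8
```

```text
time: 12.07
position: [0.585, -0.172, 0.1896]
tcp_rot: [-0.165, 0.986, -0.002, 0.008]
force: [-1.4, 0.5, -2.6]
grip_width: 0.0146
t 12.07 p [ 0.585  -0.172   0.1896] q [ 1.    0.82 -1.11  1.75  0.83  1.1   1.52] xyaw -161.01 tilt [ 0.98 -0.05] F [-1.4  0.5 -2.6] Mz [-0.03  0.36 -0.  ] w 0.0146
shift units [ 0.099 -0.    -0.005]
turn units [-0.07  0.18  0.04]
```

```bash
python3 -m inch '[[0.1,0,0.1,-0.07,0.18,0.04,255],[0,0,0,0,0,0,255]]'; python3 st.py 0.5822 -0.173 0.1897 198.8; python3 -m inch '[[0,0,0.25,0,0,0,255],[0,0,0,0,0,0,255]]'; python3 st.py 0.5822 -0.173 0.1897 198.8
```

```text
time: 12.23
position: [0.5844, -0.173, 0.1897]
tcp_rot: [-0.163, 0.987, -0.001, 0.003]
force: [-0.4, -0.7, -1.2]
grip_width: 0.0142
t 12.23 p [ 0.5844 -0.173   0.1897] q [ 1.    0.83 -1.11  1.74  0.82  1.11  1.52] xyaw -161.22 tilt [ 0.33 -0.09] F [-0.4 -0.7 -1.2] Mz [-0.08  0.03 -0.02] w 0.0142
shift units [ 0.068  0.023 -0.001]
turn units [-0.04  0.06 -0.  ]
time: 12.4
position: [0.5865, -0.1728, 0.1898]
tcp_rot: [-0.163, 0.987, -0.004, 0.004]
force: [-1.5, -0.4, -3.1]
grip_width: 0.0144
t 12.4 p [ 0.5865 -0.1728  0.1898] q [ 0.99  0.83 -1.11  1.74  0.83  1.11  1.51] xyaw -161.26 tilt [ 0.55 -0.35] F [-1.5 -0.4 -3.1] Mz [-0.05  0.5  -0.03] w 0.0144
shift units [0.139 0.039 0.001]
turn units [-0.1   0.08 -0.01]
```

```bash
python3 -m inch '[[0.14,0.04,0,-0.1,0.08,0,255],[0,0,0,0,0,0,255]]'; python3 st.py 0.5822 -0.173 0.1897 198.8; python3 -m inch '[[0,0,0.15,0,0,0,255]]'; python3 st.py 0.5822 -0.173 0.1897 198.8
```

```text
time: 12.57
position: [0.5816, -0.1733, 0.19]
tcp_rot: [-0.163, 0.987, -0.001, -0.0]
force: [-0.4, 0.1, -2.3]
grip_width: 0.0141
t 12.57 p [ 0.5816 -0.1733  0.19  ] q [ 1.    0.82 -1.11  1.74  0.82  1.12  1.52] xyaw -161.26 tilt [-0.04 -0.07] F [-0.4  0.1 -2.3] Mz [-0.02 -0.01 -0.01] w 0.0141
shift units [-0.021  0.002  0.01 ]
turn units [-0.01 -0.01 -0.01]
time: 12.65
position: [0.5838, -0.173, 0.1883]
tcp_rot: [-0.163, 0.987, -0.001, 0.002]
force: [-0.2, 1.7, 43.4]
grip_width: 0.0142
t 12.65 p [ 0.5838 -0.173   0.1883] q [ 1.    0.83 -1.11  1.74  0.83  1.11  1.52] xyaw -161.28 tilt [ 0.27 -0.09] F [-0.2  1.7 43.4] Mz [0.46 0.09 0.02] w 0.0142
shift units [ 0.051  0.019 -0.046]
turn units [-0.03  0.04 -0.02]
```

A small push gave 43 N with no travel at exactly the home height, so the blade is on the floor. Relaxing the push, then turning clockwise.

```bash
python3 -m inch '[[0.03,0.02,-0.02,0,0,0,255],[0,0,0,0,0,0.6,255],[0,0,0,0,0,0.9,255],[0,0,0,0,0,0.9,255],[0,0,0,0,0,0.9,255],[0,0,0,0,0,0.9,255],[0,0,0,0,0,0,255]]'; python3 st.py 0.5822 -0.173 0.1897 108.8
```

```text
time: 13.23
position: [0.5856, -0.1724, 0.1892]
tcp_rot: [0.029, 1.0, 0.001, 0.006]
force: [-1.8, 0.9, 6.7]
grip_width: 0.0142
t 13.23 p [ 0.5856 -0.1724  0.1892] q [ 0.96  0.78 -1.04  1.74  0.76  1.07  1.17] xyaw 176.7 tilt [0.66 0.06] F [-1.8  0.9  6.7] Mz [ 0.1   0.39 -0.05] w 0.0142
shift units [ 0.113 -0.028 -0.018]
turn units [ 0.09  0.1  13.58]
```

```bash
python3 -m inch '[[0.11,-0.03,-0.02,0.09,0.1,0.5,255],[0,0,0,0,0,0.9,255],[0,0,0,0,0,0.9,255],[0,0,0,0,0,0.9,255],[0,0,0,0,0,0.9,255],[0,0,0,0,0,0,255]]'; python3 st.py 0.5822 -0.173 0.1897 108.8
```

```text
time: 13.73
position: [0.5843, -0.1726, 0.1893]
tcp_rot: [0.208, 0.978, -0.002, 0.004]
force: [-0.0, 0.3, 4.8]
grip_width: 0.0141
t 13.73 p [ 0.5843 -0.1726  0.1893] q [ 0.92  0.74 -0.96  1.74  0.7   1.04  0.85] xyaw 155.93 tilt [ 0.38 -0.26] F [-0.   0.3  4.8] Mz [0.11 0.02 0.04] w 0.0141
shift units [ 0.06  -0.04  -0.015]
turn units [0.02 0.09 9.43]
```

```bash
python3 -m inch '[[0.06,-0.04,-0.02,0.02,0.1,0.7,255],[0,0,0,0,0,0.9,255],[0,0,0,0,0,0.9,255],[0,0,0,0,0,0.9,255],[0,0,0,0,0,0.9,255],[0,0,0,0,0,0,255]]'; python3 st.py 0.5822 -0.173 0.1897 108.8
```

```text
time: 14.23
position: [0.5845, -0.173, 0.1893]
tcp_rot: [0.384, 0.923, -0.0, 0.001]
force: [0.4, 0.4, 5.8]
grip_width: 0.0145
t 14.23 p [ 0.5845 -0.173   0.1893] q [ 0.87  0.7  -0.89  1.74  0.63  1.01  0.53] xyaw 134.83 tilt [ 0.15 -0.06] F [0.4 0.4 5.8] Mz [0.03 0.01 0.07] w 0.0145
shift units [ 0.052 -0.054 -0.015]
turn units [0.02 0.03 5.21]
```

```bash
python3 -m inch '[[0.05,-0.05,-0.02,0.02,0.03,0.7,255],[0,0,0,0,0,0.9,255],[0,0,0,0,0,0.9,255],[0,0,0,0,0,0.9,255],[0,0,0,0,0,0.9,255],[0,0,0,0,0,0.6,255],[0,0,0,0,0,0,255]]'; python3 st.py 0.5822 -0.173 0.1897 108.8
```

```text
time: 14.82
position: [0.5844, -0.1732, 0.1892]
tcp_rot: [0.564, 0.826, 0.001, 0.001]
force: [-1.0, -0.5, 4.6]
grip_width: 0.0142
t 14.82 p [ 0.5844 -0.1732  0.1892] q [ 0.82  0.67 -0.8   1.74  0.56  0.97  0.18] xyaw 111.4 tilt [0.2  0.01] F [-1.  -0.5  4.6] Mz [-0.07  0.1   0.09] w 0.0142
shift units [ 0.031 -0.065 -0.015]
turn units [0.04 0.01 0.52]
```

```bash
python3 -m inch '[[0.03,-0.06,-0.01,0.04,0,0.6,255],[0,0,0,0,0,0.15,255],[0,0,0,0,0,0,255]]'; python3 st.py 0.5822 -0.173 0.1897 108.8; python3 - <<'E'
from h import *
a=snapshot("side");w=snapshot("wrist")
f=cv2.resize(a[65:215,182:282],None,fx=4,fy=4,interpolation=cv2.INTER_CUBIC)
cv2.imwrite("pics/c3.png",np.hstack([f,cv2.copyMakeBorder(cv2.resize(w[84:384,130:380],(400,480)),0,120,0,0,0)]))
E
```

```text
time: 15.07
position: [0.5835, -0.1728, 0.1892]
tcp_rot: [0.585, 0.811, 0.0, 0.001]
force: [1.2, -0.1, 5.0]
grip_width: 0.014
t 15.07 p [ 0.5835 -0.1728  0.1892] q [ 0.81  0.66 -0.79  1.74  0.55  0.97  0.13] xyaw 108.42 tilt [ 0.14 -0.04] F [ 1.2 -0.1  5. ] Mz [-0.06 -0.1   0.04] w 0.014
shift units [ 0.008 -0.044 -0.015]
turn units [ 0.03  0.02 -0.08]
```

View pics/c3.png

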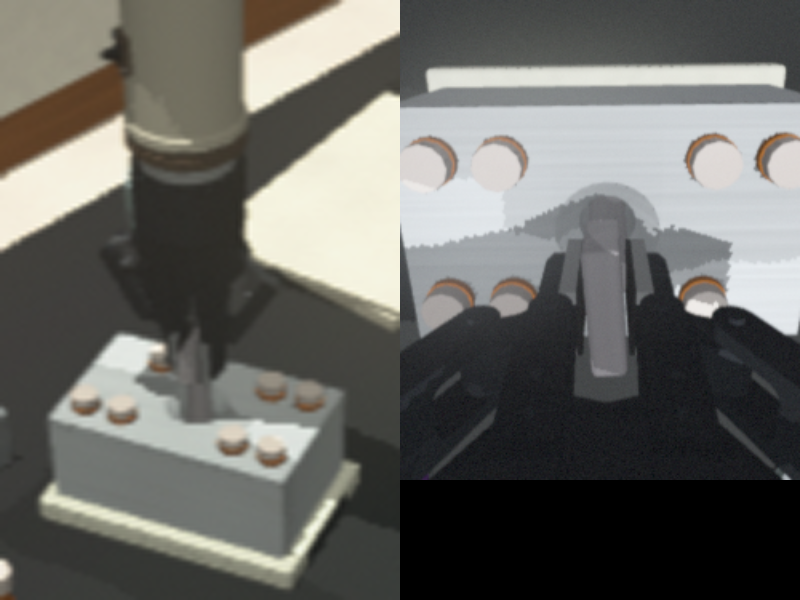

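The bar now lies across the block and the screw is in the well. Releasing and retreating straight up.

```bash
python3 -m inch '[[0,0,-0.015,0,0,0,220],[0,0,0,0,0,0,180],[0,0,0,0,0,0,140],[0,0,0,0,0,0,90],[0,0,0,0,0,0,60],[0,0,0,0,0,0,60],[0,0,0,0,0,0,60]]'; python3 st.py;  python3 -m inch '[[0,0,-0.4,0,0,0,60],[0,0,-0.6,0,0,0,60],[0,0,-0.8,0,0,0,60],[0,0,-0.8,0,0,0,60],[0,0,-0.8,0,0,0,60],[0,0,-0.8,0,0,0,60],[0,0,-0.4,0,0,0,60],[0,0,0,0,0,0,60]]'; python3 st.py; python3 - <<'E'
from h import *
a=snapshot("side");b=snapshot("top");s=get_state();w=snapshot("wrist")
S=get_calibration("side");W=get_calibration("wrist");v=wview(W,s)
c=np.array([.5822,-.173,.148]);d=np.array([-.322,.947,0])*.023*1
for p in(c,c+d,c-d):print(np.round(proj(S,p),1),np.round(proj(W,p,v),1))
f=cv2.resize(a[65:215,182:282],None,fx=4,fy=4,interpolation=cv2.INTER_CUBIC)
cv2.imwrite("pics/c4.png",np.hstack([f,cv2.copyMakeBorder(cv2.resize(w[84:384,130:380],(400,480)),0,120,0,0,0)]))
E
```

```text
time: 15.75
position: [0.5798, -0.1733, 0.1857]
tcp_rot: [0.583, 0.812, -0.001, -0.003]
force: [-0.5, 0.1, -0.1]
grip_width: 0.0655
t 15.75 p [ 0.5798 -0.1733  0.1857] q [ 0.82  0.66 -0.78  1.75  0.55  0.97  0.14] xyaw 108.66 tilt [-0.37  0.09] F [-0.5  0.1 -0.1] Mz [ 0.   -0.04 -0.03] w 0.0655
time: 16.42
position: [0.5797, -0.1723, 0.3333]
tcp_rot: [0.582, 0.813, -0.001, -0.005]
force: [-0.4, -0.2, 0.3]
grip_width: 0.0652
t 16.42 p [ 0.5797 -0.1723  0.3333] q [ 0.89  0.51 -0.89  1.62  0.41  1.22  0.24] xyaw 108.81 tilt [-0.53  0.18] F [-0.4 -0.2  0.3] Mz [-0.05 -0.04  0.04] w 0.0652
[230.6 148.9] [262.7 194.8]
[227.  153.5] [262.9 172.4]
[234.2 144.5] [262.6 216. ]
```

View pics/c4.png

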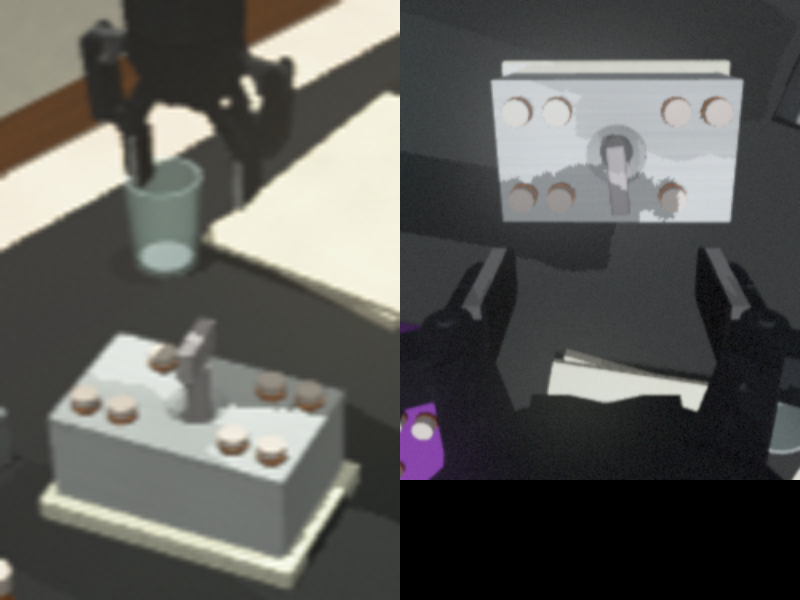

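The screw is home: in the side view its top bar centre matches the prediction within about 1 px. In the wrist view the bar runs (614,147) to (620,213), about 5° short of square to the block. The 14 mm grip width on a 12 mm bar also suggests it was gripped about 5° off. I'll zoom in to measure it.

```bash
python3 - <<'E'
from h import *
w=snapshot("wrist");cv2.imwrite("pics/w4.png",w)
im=cv2.resize(w[165:225,230:300],None,fx=10,fy=10,interpolation=cv2.INTER_CUBIC)
im=cv2.convertScaleAbs(im,alpha=1.4)
cv2.imwrite("pics/z.png",im)
E
```

```text
(no output)
```

View pics/z.png

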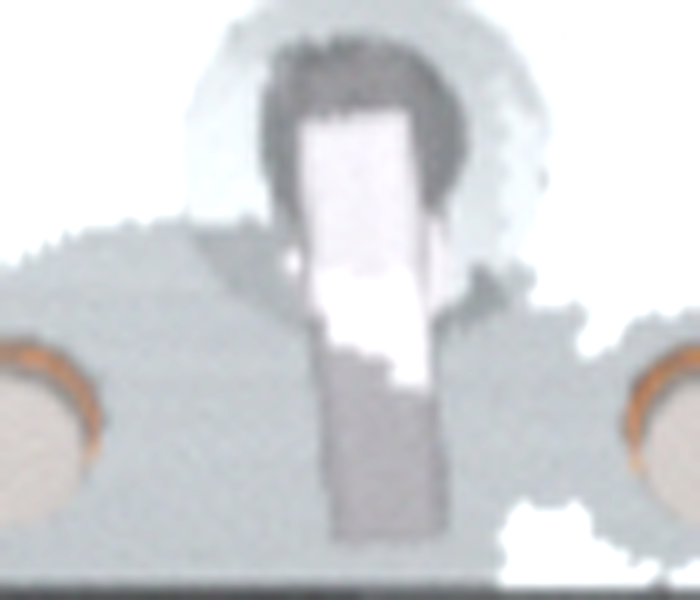

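The bar edges slope 30–35 px in 425, so the bar is 4–5° short of square. I'll regrip with the tool aligned to it (yaw 113.5°) and finish the turn.

```bash
python3 -m inch '[[0,0,0.3,0,0,-0.9,60],[0,0,0.8,0,0,0,60],[0,0,0.8,0,0,0,60],[0,0,0.6,0,0,0,60],[0,0,0.4,0,0,0,60],[0,0,0,0,0,0,60]]'; python3 st.py 0.5832 -0.1728 0.190 113.5
```

```text
time: 17.12
position: [0.5716, -0.1715, 0.2292]
tcp_rot: [0.548, 0.837, -0.004, -0.014]
force: [-0.7, -0.2, -0.4]
grip_width: 0.0657
t 17.12 p [ 0.5716 -0.1715  0.2292] q [ 0.86  0.62 -0.84  1.72  0.51  1.07  0.25] xyaw 113.57 tilt [-1.62  0.55] F [-0.7 -0.2 -0.4] Mz [-0.04 -0.04  0.02] w 0.0657
shift units [-0.221  0.365  1.294]
turn units [-0.25 -0.23  0.02]
```

```bash
python3 -m inch '[[-0.22,0.36,0,-0.25,-0.23,0,60],[0,0,0,0,0,0,60],[0,0,0.4,0,0,0,60],[0,0,0.4,0,0,0,60],[0,0,0.3,0,0,0,60],[0,0,0,0,0,0,60]]'; python3 st.py 0.5832 -0.1728 0.190 113.5
```

```text
time: 17.62
position: [0.5866, -0.1734, 0.1937]
tcp_rot: [0.548, 0.837, 0.001, 0.002]
force: [-0.5, 0.4, -0.1]
grip_width: 0.0652
t 17.62 p [ 0.5866 -0.1734  0.1937] q [ 0.82  0.67 -0.81  1.73  0.56  0.98  0.21] xyaw 113.58 tilt [ 0.25 -0.05] F [-0.5  0.4 -0.1] Mz [0.01 0.05 0.06] w 0.0652
shift units [ 0.063 -0.098  0.124]
turn units [0.04 0.03 0.02]
```

```bash
python3 -m inch '[[0.06,-0.1,0.1,0.04,0.03,0,60],[0,0,0,0,0,0,150],[0,0,0,0,0,0,220],[0,0,0,0,0,0,255],[0,0,0,0,0,0,255],[0,0,0,0,0,0,255],[0,0,0,0,0,0,255],[0,0,0,0,0,0,255],[0,0,0,0,0,0,255],[0,0,0,0,0,0,255]]' 60; python3 st.py 0.5832 -0.1728 0.190 108.8
```

```text
time: 18.45
position: [0.583, -0.1729, 0.191]
tcp_rot: [0.548, 0.837, 0.0, 0.0]
force: [0.2, -1.1, -1.2]
grip_width: 0.0139
t 18.45 p [ 0.583  -0.1729  0.191 ] q [ 0.83  0.67 -0.81  1.74  0.57  0.98  0.21] xyaw 113.58 tilt [ 0.03 -0.01] F [ 0.2 -1.1 -1.2] Mz [ 0.01 -0.1  -0.  ] w 0.0139
shift units [-0.     0.008  0.034]
turn units [0.01 0.   0.96]
```

```bash
python3 -m inch '[[0,0,0,0,0,0.6,255],[0,0,0,0,0,0.4,255],[0,0,0,0,0,0,255]]' ; python3 st.py 0.5832 -0.1728 0.190 108.8
```

```text
time: 18.7
position: [0.5832, -0.1727, 0.1909]
tcp_rot: [0.585, 0.811, 0.001, 0.0]
force: [0.5, 0.2, -1.0]
grip_width: 0.0138
t 18.7 p [ 0.5832 -0.1727  0.1909] q [ 0.81  0.66 -0.79  1.74  0.55  0.97  0.13] xyaw 108.38 tilt [0.06 0.03] F [ 0.5  0.2 -1. ] Mz [-0.01 -0.07 -0.03] w 0.0138
shift units [-0.003 -0.001  0.031]
turn units [ 0.01 -0.   -0.08]
```

```bash
python3 -m inch '[[0,0,0.02,0,0,0,255],[0,0,0,0,0,0,220],[0,0,0,0,0,0,180],[0,0,0,0,0,0,140],[0,0,0,0,0,0,90],[0,0,0,0,0,0,60],[0,0,0,0,0,0,60],[0,0,0,0,0,0,60]]'; python3 -m inch '[[0,0,-0.4,0,0,0,60],[0,0,-0.6,0,0,0,60],[0,0,-0.8,0,0,0,60],[0,0,-0.8,0,0,0,60],[0,0,-0.8,0,0,0,60],[0,0,-0.8,0,0,0,60],[0,0,-0.4,0,0,0,60],[0,0,0,0,0,0,60]]'; python3 st.py; python3 - <<'E'
from h import *
w=snapshot("wrist");a=snapshot("side")
im=cv2.resize(w[165:225,225:285],None,fx=7,fy=7,interpolation=cv2.INTER_CUBIC)
f=cv2.resize(a[125:195,190:250],None,fx=6,fy=6,interpolation=cv2.INTER_CUBIC)
cv2.imwrite("pics/z2.png",np.hstack([im,f]))
E
```

```text
time: 19.37
position: [0.5836, -0.1729, 0.191]
tcp_rot: [0.583, 0.812, 0.0, 0.001]
force: [0.2, 0.2, 0.6]
grip_width: 0.0654
time: 20.03
position: [0.5826, -0.1716, 0.3388]
tcp_rot: [0.582, 0.813, 0.001, -0.0]
force: [0.5, -0.3, -0.7]
grip_width: 0.065
t 20.03 p [ 0.5826 -0.1716  0.3388] q [ 0.89  0.5  -0.89  1.61  0.41  1.22  0.24] xyaw 108.76 tilt [-0.    0.09] F [ 0.5 -0.3 -0.7] Mz [-0.01  0.03 -0.01] w 0.065
```

View pics/z2.png

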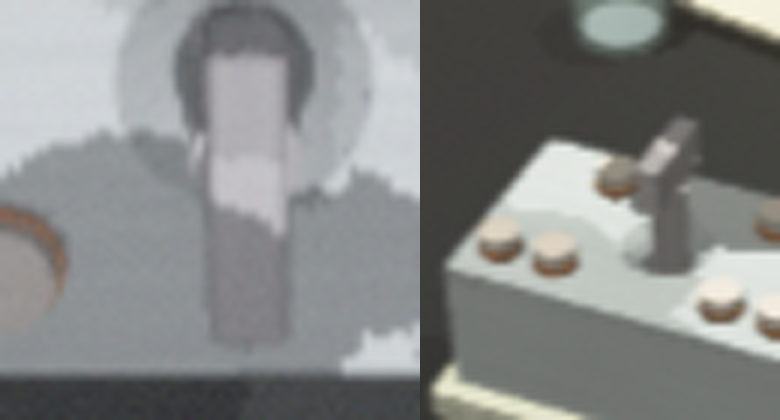

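The bar edges are now parallel to the image vertical (208→210 and 282→288 over 280 px), which puts the bar within about 1° of square. In the side view the bar top centre is about (231.7,148.3) against (230.6,148.9) predicted for home. Handing in.

```bash
python3 -c "
from station import *
print(job_done())"
```

```text
the job is handed in; nothing more can be done
None
```

The lock screw is standing fully home in the grey block's well, with its bar across the block and the gripper clear. I handed the job in at about 20 s of the 51 s allowed.

- **Lowering:** I took the tallest barred screw from the stand and lowered it upright with its bar along the block. It stopped on the well floor at the expected home height, where a short push gave 43 N at the wrist with no further travel.
- **Turning:** After the first quarter turn and release, the last-but-one check showed the bar still 4–5° short of square. I regripped it, turned those last degrees and let go again.
- **Last checks:** The bar was within about 1° of square to the block. The side view agreed with the home position to about 1 px, roughly 2 mm.
- **Not confirmed:** I couldn't see or measure the sleeve's turn directly. Its travel is inferred from the bar's angle and a small opposing torque (about 0.05–0.09 N m) during the main turn. The wrist torque showed nothing clear in the final few degrees.
- **Disagreement:** The gripper read about 14 mm on the 12 mm bar, both before and after the regrip. It is probably a reading bias.

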